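# Press the concealed lid release of a vacuum packer

### The job

The lid of the vacuum packer is latched shut. Somewhere along the flat steel panel in front of the lid a steel release plate is let in nearly flush: find it, press it gently with the fingertips all the way in so that it stays down and the lid comes ajar, then take the hand away. Do not touch the lid itself, lift nothing, and leave the jar, the shaker and the bowl standing where they are.

Things in the scene. Friction and masses are not known exactly. Their poses are not given: they have to be found in the camera images.
- packer: grey countertop vacuum packer, fixed, 230 mm (its x, from -125 to +105) by 400 mm (its y); origin at counter level. +x points to the lid's hinge, away from the robot, up to 0.4 rad askew. In front of the lid lies a bare flat steel panel, 110 mm along x by 172 along y, framed at its front and both ends by a grey rim 4 mm higher. The display and gauge on the end housings are mere looks.
- panel_mid (a point): middle of the bare steel panel, on its surface, 75 mm above the counter (packer x -52 mm, y 0); axes as the packer's. The release plate, 50 mm square, of the same steel, in a 52 mm square opening and 1.5 mm lower than the panel, edges along the packer's axes, has its centre on the panel's middle line, anywhere from -55 to +55 mm along y from this point. The rest of the panel is rigid.
- release (a joint): how far the release plate is pressed in, m: 0 at the start (1.5 mm below the panel's surface), 0.007 fully in (stop). It slides straight down against about 4 N all the way, then meets a rigid stop; it stays where it is left (no spring back).
- seal_lid: the grey lid, 100 by 400 mm, 20 mm thick, with a steel inlay; origin on its hinge line (packer x +104 mm, 73.5 mm up), from which it reaches along its -x to packer x +5 mm. Shut, its axes are the packer's and its top is 95 mm above the counter. It opens in proportion to the release plate's travel, to 0.3 rad (front edge 30 mm higher), and stays ajar. Not to be touched.
- jar: amber glass jar with a screw cap, 60 mm across, 115 mm tall, standing loose beside one end of the packer; origin at the centre of its underside. Not to be disturbed.
- shaker: aluminium shaker, 52 mm across, 105 mm tall, standing loose beside the other end of the packer; origin at the centre of its underside. Not to be disturbed.
- bowl: small steel bowl, 100 mm across the rim, 42 mm tall, standing loose on the robot's side of the packer; origin at the centre of its underside. Not to be disturbed.

How it is judged:
By the outcome, as a careful person would: the job done as asked, in the order asked, and still so for the second after the job is handed in, with the robot touching nothing.
It also fails if it takes over 46 s, if anything falls off the work surface, if the arm or the gripper's body presses on something with over 40 N, if the wrist force passes 120 N, or if a joint passes its speed limit or range.

### The arm

A 6-joint arm with a two-finger parallel gripper is mounted at the origin on the work surface. World frame = base frame: x ahead of the robot, y to its left, z up, the work surface at z = 0. Lengths are in m, angles in rad, forces in N, time in s.
With the tool pointing down it reaches from about 0.35 to 0.775 m from the base axis. Payload 5.5 kg.
Tool frame: the origin (TCP) lies midway between the tips of the shut fingers; the grasp point (between the pads) lies 19 mm behind it; z points along the fingers, y is the line along which they close (so a half turn about z gives the same grasp; the last joint's range is limited). The gripper opens to 85 mm and grips with 20 to 120 N. Pads are 22 mm wide; open, the fingers measure 114 mm over their backs; the gripper's body (76 mm by 85 mm) begins 54 mm behind the grasp point. The pads swing forward as they close: fully open they stand 13 mm farther back than shut.
Start: joints at [1.203, 0.313, 0.046, 1.304, 0, 1.431], TCP at [0.13, 0.56, 0.231] pointing down, gripper open.
Joint ranges: [-2.76, 2.76], [-0.86, 1.69], [-1.03, 1.26], [-2.2, 2.34], [-1.47, 1.5], [-3.14, 3.14]. Speed limits (rad/s): [2.57, 2.57, 3.14, 3.14, 3.14, 3.14].

### API

Orientations are given as a unit quaternion [w, x, y, z].
In Python, from workcell import env gives the robot as it stands.
- The arm moves only by the tool move_arm, never from a script. Its argument "targets" is a list of rows, each a list of 3 entries, a list of its own where there are three numbers: the shift along the tool's x, y, z in mm, then the turn, a rotation vector about the tool's x, y, z in units of 10 degrees (1.0 is 10 degrees), then the closure, from -1 (fully open) to 1 (shut). In form: [[[dx, dy, dz], [ax, ay, az], gripper], ...]. A call has 1 to 5 rows; each row is the pose to reach, as a shift and turn from the pose commanded when the call began, along the tool's axes at that moment; what a row does not reach only later rows make up. A row lasts 1/8 s, in which the tool goes at most 62.5 mm and 10.7 degrees, less where a joint would pass 70% of its speed; a pose out of reach is approached as far as the arm can. A call with a gripper value outside its range is refused whole. The fingers move at their own pace and stop on an object; "squeeze" is the grip in N (left out, the last holds). Time passes only in rows, so rows that repeat a pose let the fingers close. It gives the time, the measured TCP pose, the force, the opening and the grip force at its end, in the units of the state.
- env.get_state(): the state, without advancing time (a new reading comes with each control period).
- env.read_camera(name): name is "scene" or "top" or "wrist"; returns a dict with "pixels" (480x640x3 uint8, red, green, blue), "fovy" (degrees; the focal length in pixels is half the picture's height over the tangent of half this angle, whatever the lens; pixels are square), "cx", "cy" (the principal point, pixels), "dist_coeffs" ([k1, k2, p1, p2, k3] as OpenCV has them; the pictures are not rectified), "extrinsics" (4x4, takes a point from world to camera coordinates); the wrist camera has in their place "mount" (4x4, takes a point from camera to tool coordinates, whose origin is the TCP and whose axes are the flange's). Camera axes: x right, y up, looking along -z (the intrinsics and any distortion apply to the point x, -y, -z); pixel columns grow to the right and rows downward; lengths in m; the calibration is good to about 2 mm. A picture is of the moment at which its call begins: read the wrist's pose just before it. There is no depth.
- env.hand_in(): hands the job in; it is judged then, once.
Trained networks look in a picture, given as the dict that the camera call returned (one of the last four; its "shot" number tells which), for a name from the list of things; names that differ only in an ending like _2 or _b are one class to them, and where a whole thing is asked for, a point or a joint stands for the part that bears it (a point fixed in the world has none). Each returns a list of dicts, best first, with "confidence" (0 to 1); they miss things now and then, are a little off and sometimes report something else, mostly with a low value. They report only what shows in the picture. A call takes as long as a camera call.
- env.spot_in(thing, picture): "centre" ([x, y, z] in m, in world coordinates, good to about 4 mm: the middle of the surface that is visible of it).
- env.regions_of(thing, picture): "mask" (480x640 bool, what is visible of it).
- env.landmark_of(thing, picture): "centre" ([x, y, z] in m, in world coordinates, good to about 4 mm: a listed point, or the origin of a listed thing).
The state is a dict: "clock": time; "joint_pos": joint angles; "qvel": joint speeds; "tau": joint torques, N m; "tcp_pos": TCP position; "orientation": TCP orientation; "wrist_force": force on the tool from outside, world axes, zero at the start; "ft_torque": the same for the moment, N m; "finger_gap": finger opening in m; "grip_force": force on a finger pad.
Only numpy, scipy, OpenCV 4.12 (cv2) and the standard library are available. Lean on these libraries where they do the work, as an engineer would, in place of code of your own. Each camera call takes 0.05 s, during which the arm holds its last target. There are 200 camera calls.

## Working session

There is one attempt and no reset: what is moved stays moved. The work goes in short steps, Python scripts to look and compute and a tool call to move; the robot and the scene stay as the last step left them, time stands still between calls to the robot, and variables do not carry over. Pictures are saved under pics/ and viewed, at most 10 in all, crops included, and the job is handed in when it is done.

Besides the shell and the picture viewer there is one more tool, called as name(argument=value, ...) on one line, values as JSON. move_arm: Moves the arm, as the interface text tells. Its arguments: {"type":"object","properties":{"targets":{"type":"array","items":{"type":"array"}},"squeeze":{"type":"number"}},"required":["targets"]}

```bash
mkdir -p pics && cat > h.py <<'E'
import numpy as np, cv2
from scipy.spatial.transform import Rotation as R
from workcell import env
def K(p):
    f=240/np.tan(np.radians(p["fovy"])/2); return np.array([[f,0,p["cx"]],[0,f,p["cy"]],[0,0,1.]])
def ext(p,s=None):
    if "extrinsics" in p: return np.array(p["extrinsics"])
    T=np.eye(4); q=s["orientation"]; T[:3,:3]=R.from_quat([q[1],q[2],q[3],q[0]]).as_matrix(); T[:3,3]=s["tcp_pos"]
    return np.linalg.inv(T@np.array(p["mount"]))
F=np.diag([1,-1,-1.])
def proj(p,E,X):
    c=(np.atleast_2d(X)@E[:3,:3].T+E[:3,3])@F
    return cv2.projectPoints(c,np.zeros(3),np.zeros(3),K(p),np.array(p["dist_coeffs"],float))[0].reshape(-1,2)
def onplane(p,E,uv,z):
    n=cv2.undistortPoints(np.array(uv,float).reshape(-1,1,2),K(p),np.array(p["dist_coeffs"],float)).reshape(-1,2)
    d=np.c_[n,np.ones(len(n))]@F@E[:3,:3]; o=-E[:3,:3].T@E[:3,3]
    return o+d*((z-o[2])/d[:,2])[:,None]
def save(p,n): cv2.imwrite(f"pics/{n}.png",p["pixels"][:,:,::-1])
E
python3 - <<'E'
from h import *
s=env.get_state(); print({k:np.round(v,3) for k,v in s.items()})
for c in ["top","scene","wrist"]:
    p=env.read_camera(c); save(p,c+"0"); np.save(c+"0.npy",p,allow_pickle=True)
    for t in ["packer","panel_mid","seal_lid","jar","shaker","bowl"]:
        print(c,t,[(np.round(d["centre"],3),round(d["confidence"],2)) for d in env.landmark_of(t,p)[:2]])
    r=env.regions_of("release",p)
    print([(round(d["confidence"],2),d["mask"].sum(),np.argwhere(d["mask"]).mean(0)) for d in r[:2]], [(d["centre"],d["confidence"]) for d in env.spot_in("release",p)[:2]])
E
```

```text
{'clock': np.float64(0.0), 'joint_pos': array([ 1.203,  0.314,  0.045,  1.304, -0.   ,  1.431]), 'qvel': array([-0.001,  0.   , -0.   , -0.001,  0.001, -0.001]), 'tau': array([ 1.0000e-03, -4.8062e+01,  2.9854e+01,  1.9000e-02, -0.0000e+00,
        0.0000e+00]), 'tcp_pos': array([0.13, 0.56, 0.23]), 'orientation': array([-0.   ,  0.114,  0.994, -0.001]), 'wrist_force': array([-0.143, -0.771,  0.341]), 'ft_torque': array([-0.026,  0.021,  0.   ]), 'grip_force': np.float64(0.0), 'finger_gap': np.float64(0.085)}
top packer [(array([ 0.609,  0.036, -0.   ]), 0.58)]
top panel_mid []
top seal_lid [(array([0.71 , 0.035, 0.074]), 0.67)]
top jar [(array([ 0.583, -0.223, -0.002]), 0.57)]
top shaker [(array([0.601, 0.302, 0.001]), 0.73), (array([ 0.398,  0.1  , -0.003]), 0.22)]
top bowl [(array([ 0.4  ,  0.097, -0.002]), 0.82)]
[(0.93, np.int64(673), array([257.52451709, 357.0371471 ])), (0.22, np.int64(1231), array([244.84565394, 471.21933387]))] [([0.5536, -0.0077, 0.0724], 0.76)]
scene packer [(array([ 0.603,  0.04 , -0.001]), 0.57)]
scene panel_mid []
scene seal_lid [(array([0.71 , 0.04 , 0.071]), 0.64)]
scene jar [(array([ 0.587, -0.223,  0.005]), 0.63)]
scene shaker [(array([ 0.598,  0.302, -0.002]), 0.94)]
scene bowl [(array([ 0.401,  0.097, -0.002]), 0.95)]
[(0.88, np.int64(557), array([202.08797127, 297.14362657])), (0.5, np.int64(12568), array([253.35327817, 275.51336728]))] [([0.5542, -0.0052, 0.0737], 0.94)]
wrist packer []
wrist panel_mid []
wrist seal_lid []
wrist jar []
wrist shaker []
wrist bowl []
[] []
```

```bash
python3 - <<'E'
from h import *
p=np.load("top0.npy",allow_pickle=True).item(); E=ext(p)
m=cv2.resize(p["pixels"][170:340,220:440],None,fx=3,fy=3,interpolation=cv2.INTER_CUBIC)
cv2.imwrite("pics/topcrop.png",m[:,:,::-1])
print("shape",m.shape, proj(p,E,[[.609,.036,.095],[.554,-.0065,.0735],[.557,.036,.075]]))
print(p["mount"] if "mount" in p else "")
print(np.load("wrist0.npy",allow_pickle=True).item()["mount"],np.load("wrist0.npy",allow_pickle=True).item()["fovy"])
E
```

```text
shape (510, 660, 3) [[335.207641   226.32662961]
 [357.35761746 257.53296221]
 [334.87873692 255.51914036]]

[[-3.90824480e-05  9.45124574e-01  3.26710176e-01  8.53838099e-02]
 [ 9.99999886e-01 -1.18850658e-04  4.63441706e-04  2.46442902e-04]
 [ 4.76839864e-04  3.26710156e-01 -9.45124461e-01 -1.42216034e-01]
 [ 0.00000000e+00  0.00000000e+00  0.00000000e+00  1.00000000e+00]] 63.77432419166767
```

View pics/topcrop.png

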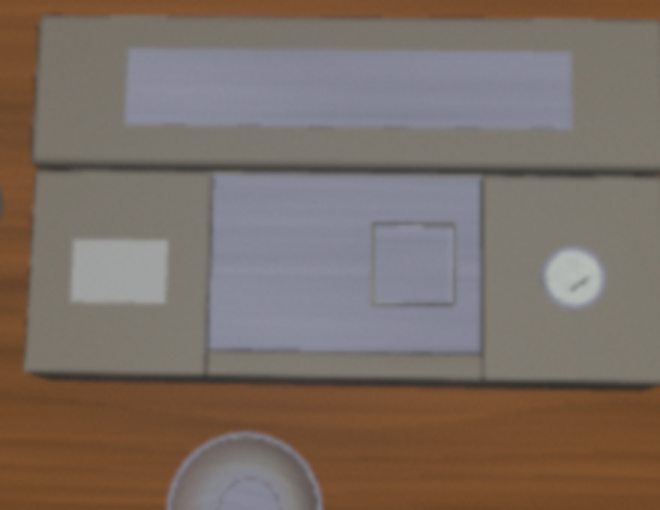

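View pics/scene0.png

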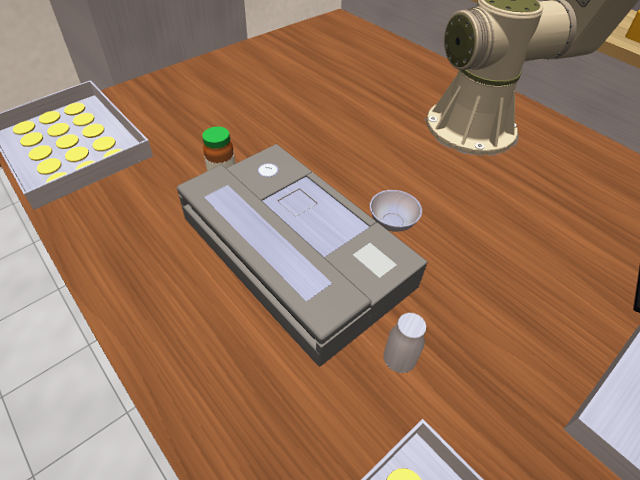

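The top crop shows the release plate outline at crop (372–456, 222–305). That is full-image pixel (358, 258), or about (0.553, -0.007) in the world, which agrees with the networks. The scene view shows the same outline near (297, 202), with the jar, shaker and bowl well clear. I'm moving above the plate with the fingers shut.

move_arm(targets=[[[-45,-38,0],[0,0,0],1],[[-90,-76,0],[0,0,0],1],[[-135,-114,0],[0,0,0],1],[[-180,-152,0],[0,0,0],1],[[-225,-190,0],[0,0,0],1]], squeeze=20)

```text
clock: 1.98
tcp_pos: [0.3071, 0.3228, 0.2316]
orientation: [0.0, 0.113, 0.994, 0.0]
wrist_force: [0.4, 0.6, 0.7]
finger_gap: -0.0003
grip_force: 0.0
```

move_arm(targets=[[[-45,-38,0],[0,0,0],1],[[-90,-76,0],[0,0,0],1],[[-135,-114,0],[0,0,0],1],[[-180,-152,0],[0,0,0],1],[[-225,-190,0],[0,0,0],1]])

```text
clock: 2.6
tcp_pos: [0.4835, 0.0866, 0.2316]
orientation: [0.0, 0.114, 0.994, 0.0]
wrist_force: [0.3, 0.7, 0.3]
finger_gap: -0.0003
grip_force: 0.0
```

move_arm(targets=[[[-45,-38,20],[0,0,-0.6],1],[[-90,-77,40],[0,0,-1.23],1],[[-90,-77,60],[0,0,-1.23],1],[[-90,-77,60],[0,0,-1.23],1],[[-90,-77,60],[0,0,-1.23],1]])

```text
clock: 3.22
tcp_pos: [0.5527, -0.0065, 0.172]
orientation: [0.0, 0.006, 1.0, 0.0]
wrist_force: [-0.9, -0.0, 0.2]
finger_gap: -0.0002
grip_force: 0.0
```

```bash
python3 - <<'E'
from h import *
s=env.get_state(); p=env.read_camera("wrist"); save(p,"wrist1"); np.save("wrist1.npy",p,allow_pickle=True); E=ext(p,s)
np.save("E1.npy",E)
print([(np.round(d["centre"],4),round(d["confidence"],2)) for d in env.spot_in("release",p)[:2]])
r=env.regions_of("release",p)
for d in r[:1]:
    b=cv2.minAreaRect(np.argwhere(d["mask"])[:,::-1].astype(np.float32)); c=cv2.boxPoints(b)
    X=onplane(p,E,c,.0735); print(d["confidence"],d["mask"].sum(),c,X,X.mean(0))
print(proj(p,E,[s["tcp_pos"]]), s["tcp_pos"],s["wrist_force"])
E
```

```text
[(array([ 0.5506, -0.0089,  0.0758]), 0.63)]
0.6 5288 [[281. 202.]
 [357. 202.]
 [357. 273.]
 [281. 273.]] [[ 0.52657569 -0.02990123  0.0735    ]
 [ 0.52718338  0.01875257  0.0735    ]
 [ 0.57690592  0.01974863  0.0735    ]
 [ 0.57625988 -0.03210879  0.0735    ]] [ 0.55173122 -0.00587721  0.0735    ]
[[317.7110758  318.28176215]] [ 0.55267154 -0.00651274  0.1720415 ] [-0.90610278 -0.01154189  0.19219997]
```

View pics/wrist1.png

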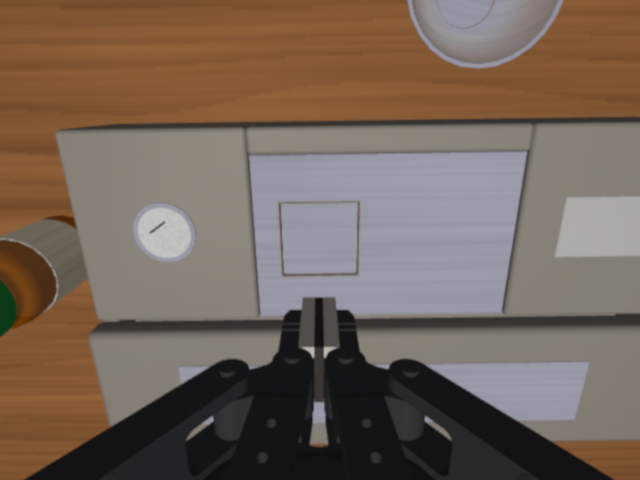

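The wrist view shows the plate outlined at (281–359, 202–275), centred at about (0.552, -0.006). The shut fingertips are right above it, and the jar and bowl are well clear, so I'm descending.

move_arm(targets=[[[0,0,40],[0,0,0],1],[[0,0,70],[0,0,0],1],[[0,0,85],[0,0,0],1],[[0,0,92],[0,0,0],1],[[0,0,92],[0,0,0],1]])

```text
clock: 4.0
tcp_pos: [0.5531, -0.0069, 0.0798]
orientation: [0.0, 0.006, 1.0, -0.0]
wrist_force: [0.2, -0.8, -0.4]
finger_gap: -0.0
grip_force: 0.0
```

move_arm(targets=[[[0,0,2],[0,0,0],1],[[0,0,4],[0,0,0],1],[[0,0,6],[0,0,0],1],[[0,0,8],[0,0,0],1],[[0,0,9],[0,0,0],1]])

```text
clock: 4.62
tcp_pos: [0.553, -0.007, 0.0705]
orientation: [0.0, 0.007, 1.0, -0.0]
wrist_force: [-0.1, -0.1, 2.6]
finger_gap: -0.0001
grip_force: 1.6
```

move_arm(targets=[[[0,0,1],[0,0,0],1],[[0,0,2],[0,0,0],1],[[0,0,3],[0,0,0],1],[[0,0,3],[0,0,0],1]])

```text
clock: 5.12
tcp_pos: [0.553, -0.007, 0.0672]
orientation: [0.0, 0.007, 1.0, -0.0]
wrist_force: [0.7, -0.5, 2.0]
finger_gap: -0.0001
grip_force: 0.9
```

move_arm(targets=[[[0,0,0.5],[0,0,0],1],[[0,0,1],[0,0,0],1],[[0,0,1],[0,0,0],1]])

```text
clock: 5.5
tcp_pos: [0.553, -0.007, 0.0665]
orientation: [0.0, 0.007, 1.0, -0.0]
wrist_force: [-0.1, -0.4, 4.7]
finger_gap: -0.0
grip_force: 2.2
```

Near the stop; pressing on until the force clearly rises.

move_arm(targets=[[[0,0,0.5],[0,0,0],1],[[0,0,0.5],[0,0,0],1]])

```text
clock: 5.75
tcp_pos: [0.553, -0.007, 0.0665]
orientation: [0.0, 0.007, 1.0, -0.0]
wrist_force: [0.0, 0.7, 7.1]
finger_gap: 0.0001
grip_force: 4.0
```

move_arm(targets=[[[0,0,0.5],[0,0,0],1],[[0,0,0.5],[0,0,0],1]])

```text
clock: 6.0
tcp_pos: [0.553, -0.007, 0.0665]
orientation: [0.001, 0.007, 1.0, -0.0]
wrist_force: [-1.2, 0.1, 10.6]
finger_gap: -0.0
grip_force: 5.6
```

The TCP is fixed at 0.0665 while the force rises, so the plate is on its stop. Retreating straight up, then back.

move_arm(targets=[[[0,0,-5],[0,0,0],1],[[0,0,-25],[0,0,0],1],[[0,0,-60],[0,0,0],1],[[0,0,-110],[0,0,0],1],[[0,0,-150],[0,0,0],1]])

```text
clock: 6.62
tcp_pos: [0.5522, -0.0068, 0.2164]
orientation: [-0.001, 0.007, 1.0, 0.0]
wrist_force: [0.8, -0.1, -0.7]
finger_gap: -0.0002
grip_force: 0.0
```

move_arm(targets=[[[40,0,0],[0,0,0],1],[[80,0,0],[0,0,0],1],[[110,0,0],[0,0,0],1],[[110,0,0],[0,0,0],1]])

```text
clock: 7.12
tcp_pos: [0.4402, -0.005, 0.2149]
orientation: [-0.001, 0.007, 1.0, 0.0]
wrist_force: [0.9, 0.1, 0.4]
finger_gap: -0.0006
grip_force: 0.0
```

```bash
python3 - <<'E'
from h import *
p=env.read_camera("scene"); save(p,"scene2")
for t in ["jar","shaker","bowl","packer"]:
    print(t,[(np.round(d["centre"],3),round(d["confidence"],2)) for d in env.landmark_of(t,p)[:1]])
print(env.get_state()["wrist_force"])
E
```

```text
jar []
shaker [(array([ 0.598,  0.304, -0.003]), 0.84)]
bowl [(array([0.402, 0.101, 0.   ]), 0.85)]
packer [(array([ 0.606,  0.038, -0.002]), 0.74)]
[-0.32869928  0.72731536  0.34442743]
```

View pics/scene2.png

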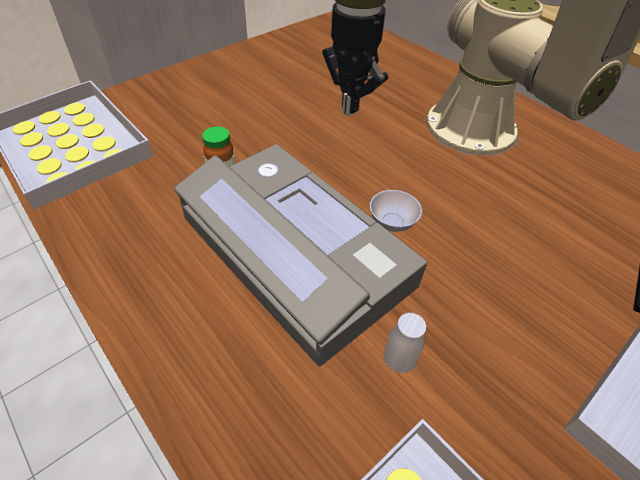

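The plate is sunken at about (297, 197) and the lid stands ajar. The jar (217, 145), shaker (405, 342) and bowl (396, 210) are where they were, and the hand is clear.

```bash
python3 -c "
from workcell import env
print(env.hand_in())"
```

```text
the job is handed in; nothing more can be done
None
```

The release plate is pressed fully in and stays down, the lid is ajar, and the jar, shaker and bowl are undisturbed; the hand was withdrawn and the job handed in at about 7 s.

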